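# Fetch the can from behind the bottles and weigh it

## Task

Weigh the low steel can with the knob lid that stands at the back of the white reagent tray: first move the two bottles standing right in front of it aside into the empty steel tray, then set the can upright on the middle of the balance pan, and then put those two bottles back upright in their own spill dishes. Leave the third bottle and the white jar beside the can where they are, and tip nothing over.

Things in the scene. Friction and masses are not known exactly. Their poses are not given: they have to be found in the camera images.
- can_mid (a point): The low steel can to weigh: round, 55 mm in diameter (lid rim 57), 54 mm tall plus a knob 18 mm wide and 14 mm high on its lid; 0.18 kg. Stands on the white tray's floor, 4 mm above the bench, about 60 mm behind the bottle row, midway between two bottles. The point is on its axis, 28 mm above its underside. Fingers have most room closing along the bottle row; empty dishes near it reach 14 mm above the bench.
- jar_mid (a point): Bystander, not to be moved: squat white plastic jar with ribbed black screw lid, 55 mm in diameter, 52 mm tall, in the back of the white tray 92 mm beside the can. The point is on its axis, 26 mm above its underside.
- amber_mid (a point): Broad round amber glass bottle, 72 mm in diameter, 164 mm tall, ribbed black screw cap 40 mm in diameter; about 0.4 kg. Lift it by the cap. The point is on its axis, 82 mm above its underside; the cap spans 138 to 164 mm above the underside (middle 69 mm above the point), the 32 mm thick neck 126 to 138 mm. z axis up.
- clear_mid (a point): Slim round clear glass bottle, 54 mm in diameter, 170 mm tall, ribbed white screw cap 30 mm in diameter; about 0.26 kg. Lift it by the cap. The point is on its axis, 85 mm above its underside; the cap spans 144 to 170 mm above the underside (middle 72 mm above the point), the 24 mm thick neck 132 to 144 mm. z axis up.
- square_mid (a point): Square white plastic bottle, 58 x 58 mm, 156 mm tall, ribbed white round screw cap 38 mm in diameter; about 0.24 kg. Lift it by the cap. The point is on its axis, 78 mm above its underside; the cap spans 130 to 156 mm above the underside (middle 65 mm above the point), the 32 mm thick neck 119 to 130 mm. z up, x and y square to its sides.
- dish_amber: Spill dish of the amber bottle: fixed shallow dark grey round dish, 89 mm across, 10 mm tall, floor 3 mm thick, inside 80 mm wide at the floor (4 mm of play all round the bottle). One of three dishes 92 mm apart in a row in the white tray; which is where changes. Origin: centre of its underside, 4 mm above the bench.
- dish_clear: Spill dish of the slim clear bottle: fixed dark grey round dish, 71 mm across, 10 mm tall, floor 3 mm thick; inside 62 mm wide at the floor (4 mm of play all round the bottle). Origin: centre of its underside.
- dish_square: Spill dish of the square bottle: fixed dark grey square dish, 75 x 75 mm, 10 mm tall, walls 2.5 mm, floor 3 mm thick; inside 70 x 70 mm, so the bottle, kept square to it, has 6 mm of play all round. Origin: centre of its underside; x and y axes square to its sides.
- pan (a point): Middle of the top of the balance's round steel pan, 116 mm in diameter, rigid, 75 mm above the bench, on a light grey laboratory balance 190 mm wide; its lower display panel is on the robot's side. The balance stands left or right of the white tray.
- side_tray: Empty fixed stainless steel tray left or right of the white tray, opposite the balance: 260 mm (its x) by 200 mm (its y), rim 17 mm high, floor 3 mm thick. The two bottles wait in it, standing flat on its floor, well inside the rim; 60 mm either side of its middle along x suits. Origin: centre of its underside.
Not all that is in view belongs to the job. Leave any red look-alike of the dish_amber alone. Of the things that look like the part that bears can_mid, take the one that is farthest from the robot's base at the start.

How it is judged:
On the way, in this order (a step that is already met when the one before it is completed fails the run):
1. both bottles in front of the can stand upright in the steel side tray, the can still in its place (distance of can_mid from where it was at the start of the episode below 0.03 m and (horizontal distance between dish_amber and can_mid above 0.115 m or (x of amber_mid in the frame of side_tray between -0.105 and 0.105 m and y of amber_mid in the frame of side_tray between -0.075 and 0.075 m and z of amber_mid in the frame of side_tray below 0.091 m and angle between amber_mid's own z axis and vertical below 0.08 rad)) and (horizontal distance between dish_clear and can_mid above 0.115 m or (x of clear_mid in the frame of side_tray between -0.105 and 0.105 m and y of clear_mid in the frame of side_tray between -0.075 and 0.075 m and z of clear_mid in the frame of side_tray below 0.094 m and angle between clear_mid's own z axis and vertical below 0.08 rad)) and (horizontal distance between dish_square and can_mid above 0.115 m or (x of square_mid in the frame of side_tray between -0.105 and 0.105 m and y of square_mid in the frame of side_tray between -0.075 and 0.075 m and z of square_mid in the frame of side_tray below 0.087 m and angle between square_mid's own z axis and vertical below 0.08 rad))), for 0.2 s.
2. the can stands on the middle of the balance pan (horizontal distance between can_mid and pan below 0.015 m and z of can_mid in the frame of pan between 0.022 and 0.034 m and angle between can_mid's own z axis and vertical below 0.06 rad), for 0.2 s.
At the end, for the whole second after the job is handed in: The can stands upright on the balance pan within 15 mm of its middle; each of the three bottles stands upright (within 0.06 rad) on the floor of its own spill dish, within 10 mm of the dish's middle; the jar is within 30 mm of its starting place; all released and at rest (all of step 2 and linear speed of each of can, amber, clear, square below 0.01 m/s and horizontal distance between amber_mid and dish_amber below 0.01 m and z of amber_mid in the frame of dish_amber below 0.09 m and angle between each of amber_mid, clear_mid, square_mid's own z axis and vertical below 0.06 rad and horizontal distance between clear_mid and dish_clear below 0.01 m and z of clear_mid in the frame of dish_clear below 0.093 m and horizontal distance between square_mid and dish_square below 0.01 m and z of square_mid in the frame of dish_square below 0.086 m and distance of jar_mid from where it was at the start of the episode below 0.03 m); the robot touches nothing.
It fails at once if the white jar is moved by more than 30 mm (distance of jar_mid from where it was at the start of the episode above 0.03 m).
It fails at once if a bottle that does not stand in front of the can is moved more than 40 mm while the can is still in its place ((distance of can_mid from where it was at the start of the episode below 0.03 m and horizontal distance between dish_amber and can_mid above 0.115 m and distance of amber_mid from where it was at the start of the episode above 0.04 m) or (distance of can_mid from where it was at the start of the episode below 0.03 m and horizontal distance between dish_clear and can_mid above 0.115 m and distance of clear_mid from where it was at the start of the episode above 0.04 m) or (distance of can_mid from where it was at the start of the episode below 0.03 m and horizontal distance between dish_square and can_mid above 0.115 m and distance of square_mid from where it was at the start of the episode above 0.04 m)).
It fails at once if a bottle, the can or the jar is tipped over (more than 0.6 rad) (angle between any of amber_mid, clear_mid, square_mid, can_mid, jar_mid's own z axis and vertical above 0.6 rad).
It also fails if it takes over 112 s, if anything falls off the work surface, if the arm or the gripper's body presses on something with over 40 N, if the wrist force passes 120 N, or if a joint passes its speed limit or range.

## Robot

A 7-joint arm with a two-finger parallel gripper is mounted at the origin on the work surface. World frame = base frame: x ahead of the robot, y to its left, z up, the work surface at z = 0. Lengths are in m, angles in rad, forces in N, time in s.
With the tool pointing down it reaches from about 0.425 to 0.925 m from the base axis. Payload 6.8 kg.
Tool frame: the origin (TCP) lies midway between the tips of the shut fingers; the grasp point (between the pads) lies 19 mm behind it; z points along the fingers, x is the direction in which the jaws open and shut, and the axes are right-handed (so a half turn about z gives the same grasp; the last joint's range is limited). The gripper opens to 85 mm and grips with 20 to 120 N. Pads are 22 mm wide; open, the fingers measure 114 mm over their backs; the gripper's body (76 mm by 85 mm) begins 54 mm behind the grasp point. The pads swing forward as they close: fully open they stand 13 mm farther back than shut.
Start: joints at [-1.326, 0.477, 0.022, 1.555, -0.011, 1.109, -0.083], TCP at [0.233, 0.633, 0.205] pointing down, gripper open.
Joint ranges: [-2.96, 2.96], [-0.34, 2.1], [-1.41, 1.46], [0.24, 2.44], [-1.37, 4.51], [0.17, 1.92], [-2.96, 2.96]. Speed limits (rad/s): [2.39, 2.39, 3.14, 3.14, 3.14, 3.14, 3.14].

## Interface

Orientations are given as a rotation vector (axis times angle).
In Python, from workcell import robot gives the robot as it stands. The module is installed in compiled form; this text tells all that it offers. Calls block until the motion is done:
- robot.move_to(position, orientation): joint-space move of the TCP to a pose.
- robot.servo_line(position, speed=0.15, frame=None, until_force=None): straight line of the TCP; frame=None keeps the orientation; speed is the mean speed in m/s. With until_force (N) it stops when the force on the tool has changed by that much, and returns True; else False.
- robot.move_j(angles): joint-space move.
- robot.open() and robot.close_gripper(f_grip=None): open the fingers fully, or close them until they stop; f_grip is the grip in N (None keeps the last).
- robot.wait(seconds).
- robot.solve_ik(position, orientation): joint angles nearest the present ones, or None.
- robot.observe(): the state.
- robot.snapshot(name): name is "scene" or "top" or "wrist"; returns (picture, depth): 384x512x3 uint8, red, green, blue; 384x512 float32, m along the optical axis (not along the pixel's ray), 0 where there is no reading.
- robot.get_calibration(name): a dict with "fx", "fy", "cx", "cy" (pixels), "distortion" ([k1, k2, p1, p2, k3] as OpenCV has them; the pictures are not rectified), "T" (4x4, takes a point from camera to world coordinates). Camera axes: x right, y up, looking along -z (the intrinsics and any distortion apply to the point x, -y, -z); pixel columns grow to the right and rows downward; lengths in m; the calibration is good to about 2 mm. A picture is of the moment at which its call begins: read the wrist's pose just before it. get_calibration takes no time and is no camera call; for the wrist camera it gives the pose at the moment of the call.
A pose or a line that the arm cannot do raises robot.MotionError and nothing moves.
- robot.job_done(): hands the job in, once; it reports no verdict.
The state is a dict: "t": time; "joints": joint angles; "joint_velocities": joint speeds; "joint_efforts": joint torques, N m; "eef_pos": TCP position; "ee_rot": TCP orientation; "wrist_force": force on the tool from outside, world axes, zero at the start; "torque": the same for the moment, N m; "opening": finger opening in m.
Only numpy, scipy, OpenCV 4.12 (cv2) and the standard library are available. Lean on these libraries where they do the work, as an engineer would, in place of code of your own. Each camera call takes 0.05 s, during which the arm holds its last target.

## Working session

There is one attempt and no reset: what is moved stays moved. The work goes in short steps, each a Python script; the robot and the scene stay as the last script left them, time stands still between calls to the robot, and variables do not carry over. Pictures are saved under pics/ and viewed, and the job is handed in when it is done.

```bash
mkdir -p pics; ls
cat > h.py <<'E'
import numpy as np, cv2, pickle
from workcell import robot
def save(n,im): cv2.imwrite('pics/'+n+'.png',im[:,:,::-1])
def snap(name,tag):
    c=robot.get_calibration(name); im,d=robot.snapshot(name)
    pickle.dump((im,d,c),open('pics/'+tag+'.pkl','wb')); save(tag,im); return im,d,c
def load(tag): return pickle.load(open('pics/'+tag+'.pkl','rb'))
def rays(c,uv):
    K=np.array([[c['fx'],0,c['cx']],[0,c['fy'],c['cy']],[0,0,1.]])
    p=cv2.undistortPoints(np.array(uv,float).reshape(-1,1,2),K,np.array(c['distortion'],float)).reshape(-1,2)
    d=np.c_[p[:,0],-p[:,1],-np.ones(len(p))]
    T=np.array(c['T']); return T[:3,3],d@T[:3,:3].T
def onz(c,uv,z):
    o,d=rays(c,uv); return o+d*((z-o[2])/d[:,2])[:,None]
def cloud(d,c):
    v,u=np.mgrid[:d.shape[0],:d.shape[1]]
    o,r=rays(c,np.c_[u.ravel(),v.ravel()])
    return (o+r*d.reshape(-1,1)).reshape(d.shape+(3,))
E
python3 - <<'E'
from h import *
for n in ['scene','top','wrist']:
    im,d,c=snap(n,n+'0'); print(n,np.round(c['T'],3).tolist(),c['fx'],c['distortion'],(d>0).mean())
o=robot.observe(); print({k:np.round(v,3) for k,v in o.items()})
E
```

```text
pics
scene [[0.05, -0.777, 0.627, 1.068], [0.999, 0.038, -0.032, -0.011], [0.001, 0.628, 0.778, 0.844], [0.0, 0.0, 0.0, 1.0]] 399.86641788616527 [-0.09645952  0.          0.          0.          0.        ] 0.9961446126302084
top [[-0.058, 0.977, -0.204, 0.294], [-0.998, -0.057, 0.01, -0.003], [-0.002, 0.204, 0.979, 0.988], [0.0, 0.0, 0.0, 1.0]] 395.253348048374 [0.00941684 0.         0.         0.         0.        ] 0.9961598714192709
wrist [[0.346, -0.897, -0.275, 0.163], [0.938, 0.33, 0.103, 0.66], [-0.001, -0.294, 0.956, 0.373], [0.0, 0.0, 0.0, 1.0]] 281.3201972355025 [0.0037281 0.        0.        0.        0.       ] 0.9959615071614584
{'t': np.float64(0.15), 'joints': array([-1.326,  0.478,  0.022,  1.556, -0.011,  1.109, -0.083]), 'joint_velocities': array([ 0.001, -0.004,  0.   , -0.001,  0.001,  0.001, -0.001]), 'joint_efforts': array([ 2.0000e-03, -5.9692e+01,  1.6100e+00, -2.8149e+01,  1.3000e-02,
        7.0000e-03,  0.0000e+00]), 'eef_pos': array([0.233, 0.633, 0.204]), 'ee_rot': array([ 2.576e+00,  1.797e+00, -2.000e-03]), 'wrist_force': array([ 0.481, -0.764,  1.026]), 'torque': array([-0.02 ,  0.008, -0.051]), 'opening': np.float64(0.085)}
```

View pics/top0.png

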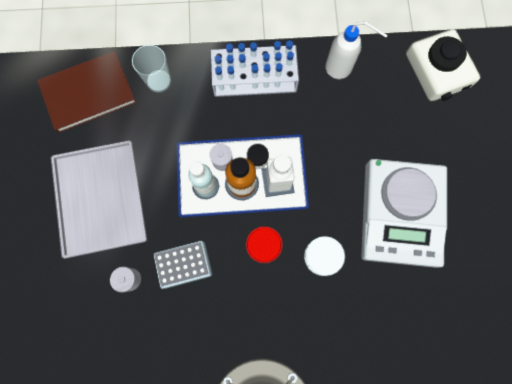

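View pics/scene0.png

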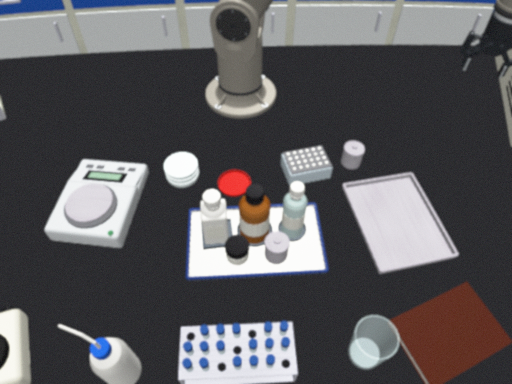

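View pics/wrist0.png

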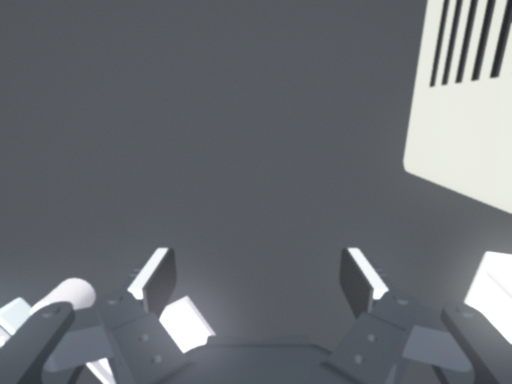

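Run:
```python
from h import *
ims=[]
for t,(u0,v0,u1,v1) in [('top0',(40,130,310,265)),('scene0',(170,170,470,290))]:
    im,d,c=load(t); cr=cv2.resize(im[v0:v1,u0:u1],None,fx=800/(u1-u0),fy=800/(u1-u0),interpolation=cv2.INTER_CUBIC)
    save(t+'c',cr)
    P=cloud(d,c)
    # bench plane check
    m=(d>0)&(abs(P[...,2])<0.02); print(t,'bench z',np.median(P[...,2][m]))
    for n,z0,z1,box in [('amber',.164,.178,0),('clear',.1725,.185,0),('square',.156,.163,0),('canlid',.05,.062,0),('pan',.069,.081,0)]:
        zz=P[...,2]; inb=(P[...,0]>.45)&(P[...,0]<.72)&(P[...,1]>-.45)&(P[...,1]<.45)
        m=((zz>z0)&(zz<z1)&inb&(d>0)).astype(np.uint8)
        k,l,s,ce=cv2.connectedComponentsWithStats(m)
        for i in range(1,k):
            if s[i,4]>15:
                q=P[l==i]; print(n,s[i,4],np.round(ce[i],1),np.round(q.mean(0),4),'ext',np.round(np.ptp(q,axis=0),3))
```

```text
top0 bench z 0.0003779766770040105
amber 271 [239.  165.5] [0.5393 0.0202 0.1707] ext [0.037 0.039 0.011]
amber 137 [196.3 168.4] [0.5368 0.1114 0.1752] ext [0.03  0.031 0.013]
clear 150 [196.2 168. ] [0.5373 0.1115 0.1768] ext [0.03  0.028 0.008]
square 132 [281.6 163.2] [ 0.5418 -0.0724  0.1613] ext [0.036 0.037 0.006]
canlid 368 [257.2 153.2] [ 0.6027 -0.023   0.0559] ext [0.054 0.054 0.011]
canlid 39 [218.8 162.7] [0.5828 0.0726 0.0585] ext [0.018 0.042 0.011]
canlid 1306 [388.8 178.1] [ 0.5206 -0.3387  0.056 ] ext [0.122 0.171 0.012]
canlid 26 [207.7 189.5] [0.5176 0.1022 0.0569] ext [0.023 0.04  0.011]
canlid 28 [278.7 186.6] [ 0.5149 -0.07    0.0557] ext [0.005 0.054 0.012]
canlid 33 [436.5 197.7] [ 0.4648 -0.4458  0.0578] ext [0.038 0.014 0.009]
pan 43 [219.9 152.3] [0.605  0.0677 0.0717] ext [0.017 0.015 0.006]
pan 1518 [410.2 188. ] [ 0.4889 -0.3793  0.0747] ext [0.086 0.117 0.01 ]
pan 22 [206.6 188.4] [0.516  0.1026 0.0752] ext [0.018 0.036 0.011]
pan 32 [241.9 188.8] [0.5102 0.019  0.0743] ext [0.018 0.062 0.012]
pan 19 [275.1 185.2] [ 0.5145 -0.0603  0.0746] ext [0.003 0
[... 632 characters left out ...]
7 [254.2 230.4] [0.5714 0.0168 0.056 ] ext [0.025 0.068 0.012]
canlid 63 [214.7 233. ] [ 0.5739 -0.0746  0.056 ] ext [0.008 0.056 0.012]
canlid 415 [236.5 244.8] [ 0.6073 -0.025   0.0553] ext [0.056 0.052 0.01 ]
canlid 22 [268.3 240.9] [0.6039 0.0471 0.0612] ext [0.027 0.015 0.003]
canlid 118 [278.9 248.9] [0.6244 0.0693 0.0585] ext [0.036 0.055 0.012]
pan 1245 [ 88. 205.] [ 0.4932 -0.3804  0.0743] ext [0.091 0.116 0.01 ]
pan 72 [292.2 220. ] [0.5598 0.1051 0.0756] ext [0.03  0.054 0.012]
pan 83 [254.4 225.7] [0.5707 0.0172 0.075 ] ext [0.033 0.069 0.011]
pan 78 [214.8 228.4] [ 0.5737 -0.073   0.0748] ext [0.008 0.058 0.012]
pan 45 [277.1 239.4] [0.6074 0.0663 0.0715] ext [0.018 0.016 0.005]
```

View pics/top0c.png

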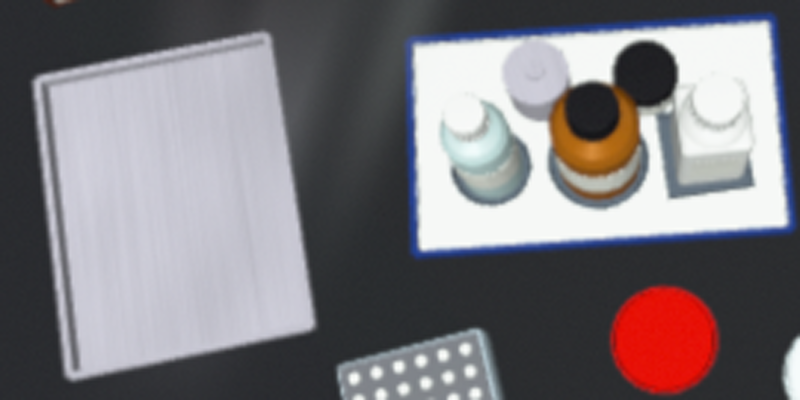

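View pics/scene0c.png

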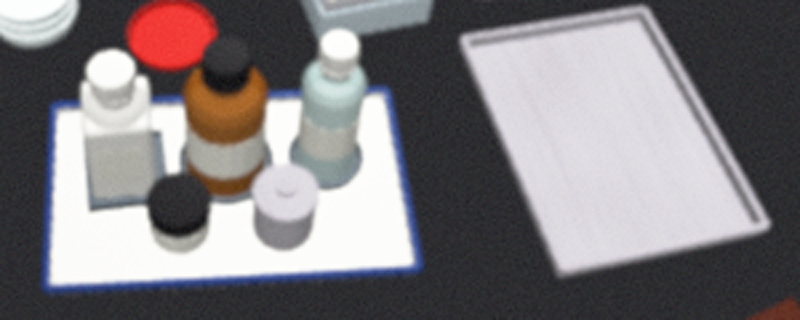

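Run:
```python
from h import *
crs=[]
for t,(u0,v0,u1,v1) in [('top0',(360,155,450,270)),('scene0',(45,155,155,250))]:
    im,d,c=load(t); P=cloud(d,c)
    cr=cv2.resize(im[v0:v1,u0:u1],(400,400),interpolation=cv2.INTER_CUBIC); crs.append(cr)
    # pan: z > 0.066 within balance area
    m=((P[...,2]>.0655)&(P[...,2]<.09)&(P[...,1]<-.25)&(P[...,1]>-.5)&(P[...,0]>.35)&(P[...,0]<.66)&(d>0)).astype(np.uint8)
    cs,_=cv2.findContours(m,cv2.RETR_EXTERNAL,cv2.CHAIN_APPROX_NONE); cn=max(cs,key=cv2.contourArea)
    e=cv2.fitEllipse(cn); q=onz(c,cn.reshape(-1,2),.075); w=onz(c,[e[0]],.075)[0]
    r=np.linalg.norm(q[:,:2]-w[:2],axis=1)
    (cx,cy),_=cv2.minEnclosingCircle(q[:,:2].astype(np.float32))
    print(t,'pan',np.round(e[0],1),w.round(4),'r',r.min().round(4),r.mean().round(4),r.max().round(4),(round(cx,4),round(cy,4)))
    # side tray: grey mask
    hsv=cv2.cvtColor(im,cv2.COLOR_RGB2HSV)
    X,Y,Z=P[...,0],P[...,1],P[...,2]
    m=((hsv[...,2]>110)&(hsv[...,1]<60)&(Y>.18)&(Y<.5)&(X>.36)&(X<.68)&(Z<.03)).astype(np.uint8)
    k,l,s,ce=cv2.connectedComponentsWithStats(m); i=1+np.argmax(s[1:,4])
    mm=(l==i).astype(np.uint8); mm=cv2.morphologyEx(mm,cv2.MORPH_CLOSE,np.ones((5,5)))
    cs,_=cv2.findContours(mm,cv2.RETR_EXTERNAL,cv2.CHAIN_APPROX_NONE); cn=max(cs,key=cv2.contourArea)
    q=onz(c,cn.reshape(-1,2),.015)
    (a,b),(w,h),ang=cv2.minAreaRect(q[:,:2].astype(np.float32)); print('tray',round(a,4),round(b,4),round(w,3),round(h,3),round(ang,2))
save('pan0',np.hstack(crs))
```

```text
top0 pan [410.7 191.9] [ 0.4791 -0.3791  0.075 ] r 0.055 0.0574 0.0612 (0.4815, -0.3783)
tray 0.5241 0.3844 0.27 0.21 8.44
scene0 pan [ 88.6 202.5] [ 0.4864 -0.3802  0.075 ] r 0.0542 0.0579 0.0621 (0.4847, -0.3816)
tray 0.5258 0.3817 0.273 0.213 8.47
```

View pics/pan0.png

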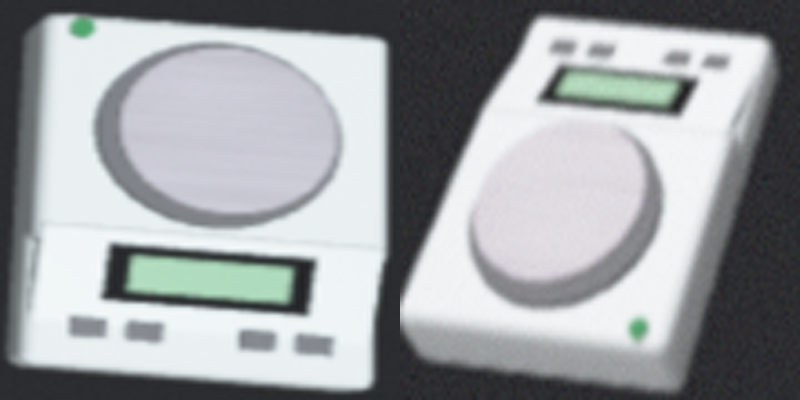

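```bash
cat >> h.py <<'E'
def dn(deg):
    a=np.radians(deg)/2; return np.pi*np.array([np.cos(a),np.sin(a),0])
def st(tag=''):
    o=robot.observe(); print(tag,'t',round(float(o['t']),2),'p',np.round(o['eef_pos'],4),'F',np.round(o['wrist_force'],1),'open',round(float(o['opening']),4),'q',np.round(o['joints'],2)); return o
CLR=np.array([.5395,.1108]); AMB=np.array([.542,.0193]); CAN=np.array([.606,.067]); PAN=np.array([.483,-.380])
TR=np.array([.525,.383]); TX=np.array([np.cos(np.radians(8.45)),np.sin(np.radians(8.45))])
S1=TR+.06*TX; S2=TR-.06*TX
E
python3 - <<'E'
from h import *
row=np.degrees(np.arctan2(*(CLR-AMB)[::-1])); print('row',row,S1,S2)
for n,p,z,y in [('clr',CLR,.142,0),('clrU',CLR,.25,0),('amb',AMB,.25,0),('s1',S1,.2,0),('s1',S1,.2,30),('s2',S2,.2,0),('can',CAN,.01,row),('can',CAN,.01,row-180),('canU',CAN,.21,row),('pan',PAN,.09,row),('pan',PAN,.25,row-180),('pan',PAN,.25,0)]:
    q=robot.solve_ik([*p,z],dn(y)); print(n,y,None if q is None else np.round(q,2))
E
```

```text
row 91.5650690855923 [0.58434867 0.39181678] [0.46565133 0.37418322]
clr 0 [-0.73  0.38  0.52  1.94 -0.24  0.88 -0.08]
clrU 0 [-0.78  0.25  0.57  1.83 -0.15  1.1  -0.16]
amb 0 [-0.69  0.24  0.65  1.85 -0.16  1.1   0.02]
s1 0 [-0.92  0.55  0.37  1.5  -0.21  1.13 -0.51]
s1 30 [-0.86  0.54  0.26  1.5  -0.15  1.13 -0.04]
s2 0 [-1.06  0.37  0.36  1.77 -0.15  1.03 -0.64]
can 91.5650690855923 [-0.32  0.61  0.15  1.86 -0.13  0.67  1.5 ]
can -88.4349309144077 [-0.63  0.69  0.59  1.88 -0.56  0.73 -1.27]
canU 91.5650690855923 [-0.48  0.38  0.35  1.73 -0.14  1.06  1.52]
pan 91.5650690855923 [ 0.02  0.63  0.77  1.84 -0.55  0.9   2.65]
pan -88.4349309144077 [-0.17  0.52  1.07  1.7  -0.49  1.21 -0.52]
pan 0 [-0.17  0.52  1.07  1.7  -0.49  1.21  1.02]
```

Run:
```python
from h import *
robot.move_to([*CLR,.26],dn(0)); st('above')
im,d,c=snap('wrist','w1'); print(np.round(c['T'],3)[:3,3])
P=cloud(d,c)
for n,z0,z1 in [('clr',.168,.185),('amb+',.165,.1735)]:
    m=((P[...,2]>z0)&(P[...,2]<z1)&(P[...,1]<.2)&(P[...,0]>.48)&(P[...,0]<.6)&(P[...,1]>-.1)&(d>0)).astype(np.uint8)
    k,l,s,ce=cv2.connectedComponentsWithStats(m)
    for i in range(1,k):
        if s[i,4]>60: q=P[l==i]; print(n,s[i,4],ce[i].round(1),((q.max(0)+q.min(0))/2).round(4),np.ptp(q,axis=0).round(3))
```

```text
above t 2.33 p [0.5393 0.1124 0.2597] F [ 0.2 -0.  -0.6] open 0.0855 q [-0.79  0.24  0.57  1.82 -0.14  1.12 -0.17]
[0.54  0.189 0.429]
clr 805 [256.8 196.8] [0.5392 0.112  0.1735] [0.031 0.029 0.011]
clr 977 [258.6 278.9] [0.5415 0.02   0.1705] [0.038 0.039 0.005]
amb+ 77 [256.7 184.4] [0.5387 0.1209 0.1693] [0.029 0.012 0.008]
amb+ 1034 [258.6 278.1] [0.5409 0.02   0.169 ] [0.039 0.039 0.008]
```

View pics/w1.png

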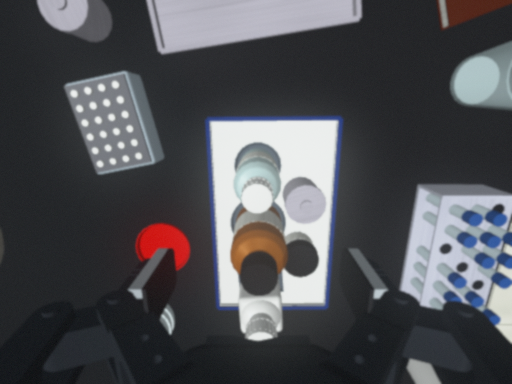

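Run:
```python
from h import *
robot.servo_line([.5393,.1115,.142],speed=.12); st('dn')
robot.close_gripper(f_grip=60); st('cl')
robot.servo_line([.5393,.1115,.152],speed=.05); st('up1')
robot.servo_line([.5393,.1115,.22],speed=.15); st('up')
snap('scene','s1');
```

```text
dn t 3.51 p [0.5399 0.1116 0.1427] F [-0.8  0.6  0.5] open 0.0852 q [-0.73  0.38  0.52  1.94 -0.24  0.88 -0.08]
cl t 4.09 p [0.5397 0.1116 0.1426] F [-1.5  0.3  5.9] open 0.0271 q [-0.73  0.38  0.52  1.94 -0.24  0.88 -0.08]
up1 t 4.44 p [0.5393 0.1115 0.1521] F [ 0.8  0.4 -3.2] open 0.0265 q [-0.74  0.36  0.53  1.94 -0.23  0.9  -0.09]
up t 5.04 p [0.5387 0.1115 0.2193] F [-0.8  0.2 -3.3] open 0.0267 q [-0.77  0.28  0.56  1.87 -0.17  1.04 -0.14]
```

View pics/s1.png

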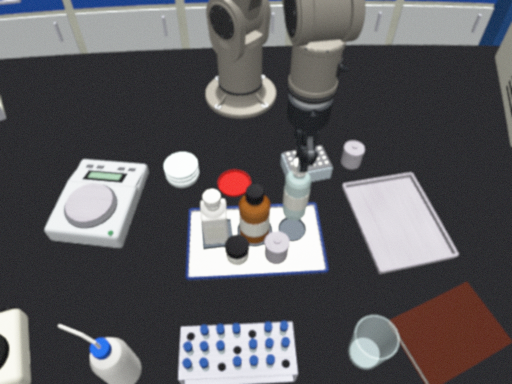

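```bash
cat >> h.py <<'E'
def place(xy,zc,f=5):
    robot.servo_line([*xy,zc+.008],speed=.12)
    h=robot.servo_line([*xy,zc-.004],speed=.02,until_force=f); st('touch %s'%h)
    robot.open(); robot.wait(.1)
E
python3 - <<'E'
from h import *
robot.servo_line([*S1,.22],speed=.25); st('over')
place(S1,.1386)
robot.servo_line([*S1,.24],speed=.2); st('rel')
robot.move_to([.5413,.0195,.24],dn(0)); snap('scene','s2'); st()
E
```

```text
over t 6.38 p [0.5847 0.3899 0.2199] F [-0.5 -0.3 -3.3] open 0.0269 q [-0.99  0.55  0.47  1.49 -0.26  1.17 -0.47]
touch True t 7.6 p [0.5845 0.3922 0.1387] F [-0.2 -0.4  4.8] open 0.0273 q [-0.97  0.62  0.44  1.56 -0.3   1.03 -0.45]
rel t 8.97 p [0.5837 0.3916 0.2389] F [ 0.1  0.1 -1.1] open 0.0857 q [-0.99  0.53  0.48  1.46 -0.25  1.21 -0.48]
 t 10.42 p [0.5419 0.0213 0.2399] F [ 0.2  0.6 -0.1] open 0.0853 q [-0.68  0.25  0.64  1.87 -0.17  1.08  0.02]
```

View pics/s2.png

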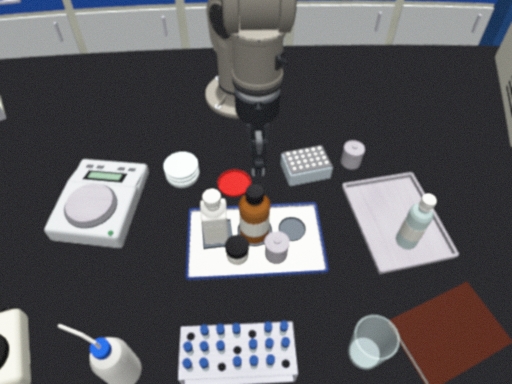

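Run:
```python
from h import *
A=[.5413,.0197]
robot.servo_line([*A,.137],speed=.12); st('dn')
robot.close_gripper(f_grip=70); st('cl')
robot.servo_line([*A,.147],speed=.05); st('up1')
robot.servo_line([*A,.215],speed=.15); st('up')
robot.servo_line([*S2,.215],speed=.25); st('over')
place(S2,.1333)
robot.servo_line([*S2,.24],speed=.2); st('rel')
robot.move_to([*CAN,.24],dn(-88.4)); st('overcan')
snap('scene','s3'); im,d,c=snap('wrist','w3')
P=cloud(d,c); print(c['T'][:3,3])
m=((P[...,2]>.062)&(P[...,2]<.085)&(abs(P[...,0]-.6)<.06)&(abs(P[...,1]-.065)<.05)&(d>0)); q=P[m]
print('knob',len(q),((q.max(0)+q.min(0))/2).round(4),np.ptp(q,axis=0).round(3))
m=((P[...,2]>.054)&(P[...,2]<.085)&(abs(P[...,0]-.6)<.06)&(abs(P[...,1]-.065)<.05)&(d>0)); q=P[m]
print('lid',len(q),((q.max(0)+q.min(0))/2).round(4),np.ptp(q,axis=0).round(3))
```

```text
dn t 11.43 p [0.5419 0.0197 0.1377] F [ 0.3 -0.8  0.1] open 0.0858 q [-0.62  0.38  0.59  1.97 -0.28  0.87  0.12]
cl t 11.95 p [0.5417 0.0197 0.138 ] F [-2.8  0.5  7.2] open 0.0364 q [-0.62  0.38  0.59  1.97 -0.28  0.87  0.12]
up1 t 12.3 p [0.5411 0.0198 0.147 ] F [ 1.2 -0.  -4.5] open 0.0364 q [-0.63  0.37  0.6   1.96 -0.26  0.89  0.11]
up t 12.9 p [0.5406 0.0199 0.2142] F [-0.9  0.1 -4.7] open 0.0364 q [-0.67  0.28  0.64  1.9  -0.19  1.03  0.05]
over t 14.5 p [0.4665 0.3722 0.215 ] F [ 0.  -0.5 -4.9] open 0.0359 q [-1.16  0.36  0.49  1.76 -0.19  1.06 -0.6 ]
touch True t 15.72 p [0.4658 0.3748 0.134 ] F [-1.7  0.5  4.6] open 0.0364 q [-1.12  0.46  0.45  1.84 -0.25  0.9  -0.56]
rel t 17.05 p [0.465  0.3739 0.239 ] F [-0.2 -1.8 -1. ] open 0.0856 q [-1.16  0.34  0.5   1.73 -0.18  1.11 -0.61]
overcan t 18.32 p [0.6057 0.0688 0.2393] F [0.5 1.4 1.2] open 0.0855 q [-0.86  0.46  0.9   1.72 -0.39  1.15 -1.39]
[0.68186032 0.07233998 0.40816629]
knob 1449 [0.6054 0.0673 0.0679] [0.055 0.055 0.012]
lid 1581 [0.6055 0.0673 0.064 ] [0.056 0.056 0.02 ]
```

View pics/s3.png

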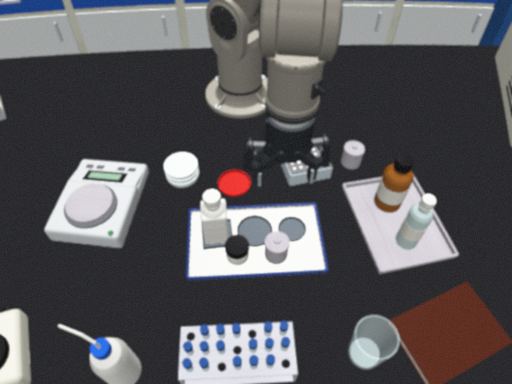

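View pics/w3.png

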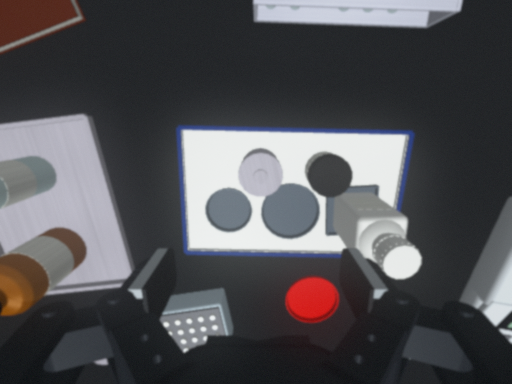

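Run:
```python
from h import *
C=[.6055,.0673]
robot.servo_line([*C,.07],speed=.15)
h=robot.servo_line([*C,.011],speed=.06,until_force=8); st('dn %s'%h)
robot.close_gripper(f_grip=40); st('cl')
robot.servo_line([*C,.02],speed=.05); st('up1')
robot.servo_line([*C,.26],speed=.2); st('up')
im,d,c=load('w3')
for n,uv in [('clr',(229,209)),('amb',(290.5,210.5))]: print(n,onz(c,[uv],.014).round(4))
snap('scene','s4')
```

```text
dn False t 20.84 p [0.6058 0.0673 0.0114] F [-0.3 -0.4  0.3] open 0.0858 q [-0.69  0.72  0.67  1.89 -0.64  0.76 -1.2 ]
cl t 21.24 p [0.6058 0.0672 0.0117] F [-1.4  0.1  4.8] open 0.0535 q [-0.69  0.72  0.67  1.89 -0.64  0.76 -1.2 ]
up1 t 21.57 p [0.6057 0.0675 0.0203] F [-0.6  0.6 -1.8] open 0.0534 q [-0.7   0.71  0.69  1.89 -0.63  0.77 -1.21]
up t 22.93 p [0.6047 0.0674 0.2588] F [-0.9  0.2 -2.4] open 0.0537 q [-0.88  0.44  0.92  1.7  -0.37  1.19 -1.41]
clr [[0.5416 0.1109 0.014 ]]
amb [[0.5421 0.0195 0.014 ]]
```

View pics/s4.png

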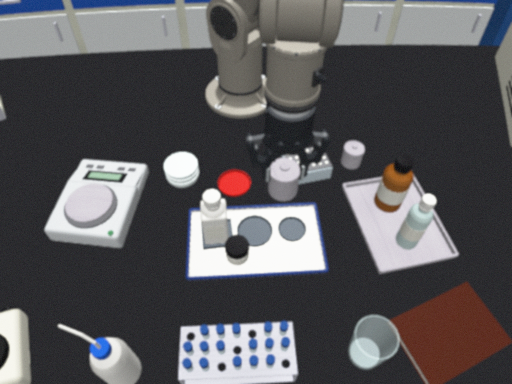

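Run:
```python
from h import *
robot.servo_line([*PAN,.26],speed=.25); robot.wait(.2); st('over')
im,d,c=snap('wrist','w5'); print(c['T'][:3,3])
P=cloud(d,c)
m=((P[...,2]>.0655)&(P[...,2]<.092)&(abs(P[...,1]+.38)<.12)&(abs(P[...,0]-.483)<.1)&(d>0)).astype(np.uint8)
k,l,s,ce=cv2.connectedComponentsWithStats(m); i=1+np.argmax(s[1:,4]); q=P[l==i]
print(s[i],np.median(q[:,2]),((q.max(0)+q.min(0))/2).round(4),np.ptp(q,axis=0).round(3))
```

```text
over t 25.18 p [ 0.4835 -0.3793  0.26  ] F [ 0.7 -0.2 -1.9] open 0.0536 q [-0.11  0.46  0.94  1.69 -0.39  1.2  -0.61]
[ 0.55942787 -0.37621245  0.42877217]
[ 215  130   90   76 5052] 0.07508905448094455 [ 0.4897 -0.3807  0.0745] [0.096 0.115 0.007]
```

View pics/w5.png

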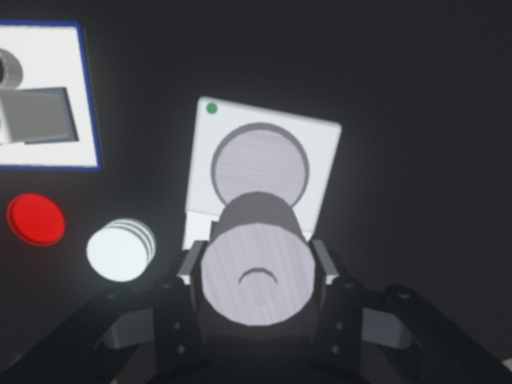

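Run:
```python
from h import *
p=[.4815,-.3803]
robot.servo_line([*p,.12],speed=.15)
place(p,.0827,4)
robot.servo_line([*p,.12],speed=.08); robot.servo_line([*p,.26],speed=.25); st('rel')
robot.move_to([*S2,.26],dn(0)); st()
ims=[]
for n in ['scene','top']:
    im,d,c=snap(n,n+'6'); P=cloud(d,c)
    m=((P[...,2]>.136)&(P[...,2]<.16)&(abs(P[...,1]+.38)<.06)&(abs(P[...,0]-.483)<.06)&(d>0)); q=P[m]
    print('knob',len(q),q.mean(0).round(4),np.ptp(q,axis=0).round(3))
    m=((P[...,2]>.122)&(P[...,2]<.16)&(abs(P[...,1]+.38)<.06)&(abs(P[...,0]-.483)<.06)&(d>0)); q=P[m]
    print('lid',len(q),((q.max(0)+q.min(0))/2).round(4),np.ptp(q,axis=0).round(3))
    ims.append(im)
save('both6',cv2.resize(np.hstack(ims),(800,300)))
save('cz6',np.hstack([cv2.resize(ims[0][150:260,40:160],(400,367)),cv2.resize(ims[1][150:270,350:460],(367,400))[:367]]))
```

```text
touch True t 27.18 p [ 0.4818 -0.3804  0.0827] F [-0.9  1.9  5. ] open 0.0538 q [ 0.02  0.64  0.78  1.85 -0.58  0.89 -0.47]
rel t 29.03 p [ 0.4811 -0.3794  0.2585] F [ 0.1 -0.7 -0.5] open 0.0855 q [-0.1   0.46  0.94  1.69 -0.39  1.2  -0.61]
 t 31.7 p [0.4665 0.373  0.2601] F [-0.4 -0.4 -0.1] open 0.0855 q [-1.23  0.33  0.59  1.71 -0.2   1.15 -0.59]
knob 61 [ 0.4818 -0.3786  0.1412] [0.051 0.045 0.009]
lid 427 [ 0.4832 -0.3797  0.1336] [0.058 0.055 0.023]
knob 92 [ 0.4807 -0.3763  0.1402] [0.05  0.054 0.009]
lid 562 [ 0.48   -0.3775  0.1335] [0.055 0.058 0.023]
```

View pics/both6.png

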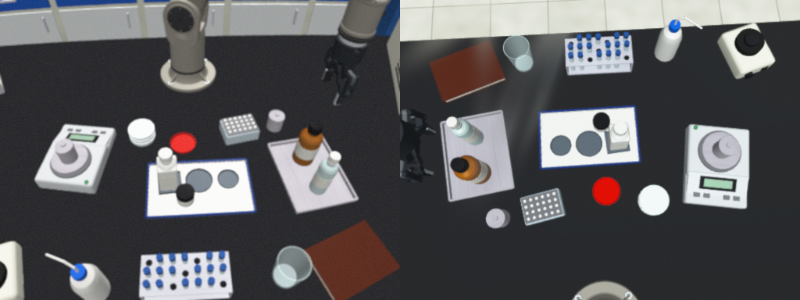

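View pics/cz6.png

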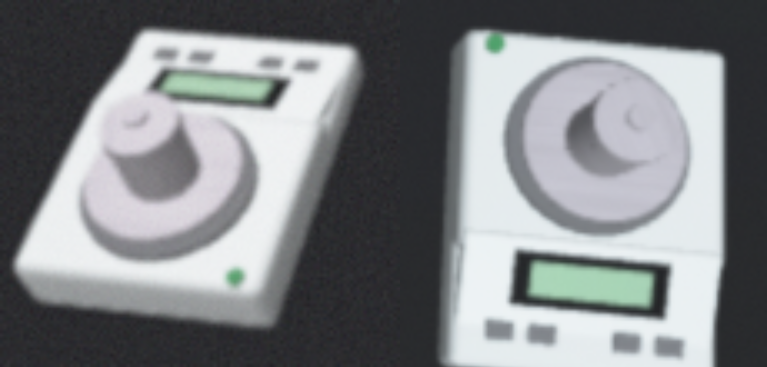

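Run:
```python
from h import *
g=[.4655,.3745]
robot.servo_line([*g,.134],speed=.12); st('dn')
robot.close_gripper(f_grip=70); st('cl')
robot.servo_line([*g,.144],speed=.05)
robot.servo_line([*g,.215],speed=.15); st('up')
A=[.5418,.0197]
robot.servo_line([*A,.215],speed=.25); robot.wait(.2)
robot.servo_line([*A,.155],speed=.1)
h=robot.servo_line([*A,.134],speed=.02,until_force=5); st('touch %s'%h)
```

```text
dn t 33.0 p [0.466  0.3749 0.1348] F [0.5 0.4 0.1] open 0.0855 q [-1.18  0.47  0.53  1.84 -0.29  0.91 -0.52]
cl t 33.53 p [0.4658 0.3749 0.135 ] F [-1.6 -0.9  5.5] open 0.0359 q [-1.18  0.47  0.53  1.84 -0.29  0.91 -0.52]
up t 34.51 p [0.4649 0.3742 0.2141] F [ 0.9 -0.2 -5.4] open 0.036 q [-1.22  0.38  0.57  1.77 -0.23  1.06 -0.57]
touch True t 37.83 p [0.5416 0.0197 0.139 ] F [-1.1 -1.1  4.4] open 0.0362 q [-0.67  0.39  0.66  1.97 -0.31  0.88  0.15]
```

Run:
```python
from h import *
A=[.5416,.0197]
robot.open(); robot.wait(.1)
robot.servo_line([*A,.24],speed=.2); st('rel')
g=[.5843,.3920]
robot.move_to([*g,.24],dn(0))
robot.servo_line([*g,.139],speed=.12); st('dn')
robot.close_gripper(f_grip=60); st('cl')
robot.servo_line([*g,.149],speed=.05)
robot.servo_line([*g,.22],speed=.15); st('up')
B=[.5400,.1114]
robot.servo_line([*B,.22],speed=.25); robot.wait(.2)
robot.servo_line([*B,.16],speed=.1)
h=robot.servo_line([*B,.138],speed=.02,until_force=5); st('touch %s'%h)
```

```text
rel t 39.12 p [0.5409 0.0199 0.2391] F [-0.4 -0.4 -0.1] open 0.0853 q [-0.74  0.27  0.72  1.87 -0.2   1.08  0.05]
dn t 41.52 p [0.585  0.3922 0.14  ] F [ 0.1 -0.1  0.7] open 0.0855 q [-1.03  0.64  0.54  1.57 -0.36  1.04 -0.4 ]
cl t 42.1 p [0.5846 0.3923 0.1397] F [-0.7  0.9  5.2] open 0.0268 q [-1.03  0.64  0.53  1.57 -0.36  1.04 -0.4 ]
up t 43.08 p [0.5837 0.3918 0.219 ] F [-0.3 -0.  -3.6] open 0.0267 q [-1.05  0.57  0.57  1.49 -0.32  1.18 -0.43]
touch True t 46.1 p [0.5399 0.1114 0.1436] F [-1.2  0.8  5.1] open 0.0265 q [-0.8   0.39  0.62  1.95 -0.29  0.89 -0.04]
```

Run:
```python
from h import *
B=[.5399,.1114]
robot.open(); robot.wait(.1)
robot.servo_line([*B,.27],speed=.2); 
im,d,c=snap('wrist','w8')
robot.move_to([.45,.40,.3],dn(0)); st('away')
ims=[]
for n in ['scene','top']:
    im,d,c=snap(n,n+'8'); P=cloud(d,c); ims.append(im)
    for k,z0,z1,a in [('amb',.164,.178,(.542,.0195)),('clr',.1725,.185,(.54,.111)),('sq',.156,.163,(.544,-.0735)),('jar',.045,.062,(.605,-.024)),('canlid',.122,.14,(.483,-.38))]:
        m=((P[...,2]>z0)&(P[...,2]<z1)&(abs(P[...,1]-a[1])<.032)&(abs(P[...,0]-a[0])<.035)&(d>0)); q=P[m]
        i0,d0,c0=load(n+'0'); P0=cloud(d0,c0); m0=((P0[...,2]>z0)&(P0[...,2]<z1)&(abs(P0[...,1]-a[1])<.032)&(abs(P0[...,0]-a[0])<.035)&(d0>0)); 
        print(n,k,q.mean(0).round(4),'start',P0[m0].mean(0).round(4) if m0.any() else None)
save('f8',np.hstack([cv2.resize(ims[0][150:290,40:340],(800,373))])); save('f8b',cv2.resize(ims[1][130:270,170:450],(800,400)))
```

```text
away t 48.81 p [0.4512 0.3979 0.2998] F [-0.3 -0.6  0.5] open 0.0853 q [-1.29  0.31  0.59  1.65 -0.18  1.24 -0.66]
scene amb [0.5441 0.0184 0.1701] start [0.5452 0.0184 0.1701]
scene clr [0.5419 0.1099 0.1763] start [0.5416 0.11   0.1762]
scene sq [ 0.5477 -0.0738  0.161 ] start [ 0.5478 -0.0745  0.1611]
scene jar [ 0.6053 -0.0247  0.0547] start [ 0.6059 -0.0246  0.0548]
scene canlid [ 0.488  -0.3769  0.1327] start None
top amb [0.5392 0.0202 0.1708] start [0.5393 0.0202 0.1707]
top clr [0.5379 0.1112 0.177 ] start [0.5373 0.1115 0.1768]
top sq [ 0.5416 -0.0722  0.1614] start [ 0.5419 -0.0723  0.1613]
top jar [ 0.6022 -0.0231  0.0558] start [ 0.6021 -0.0231  0.0557]
top canlid [ 0.4792 -0.3756  0.1333] start None
```

View pics/f8.png

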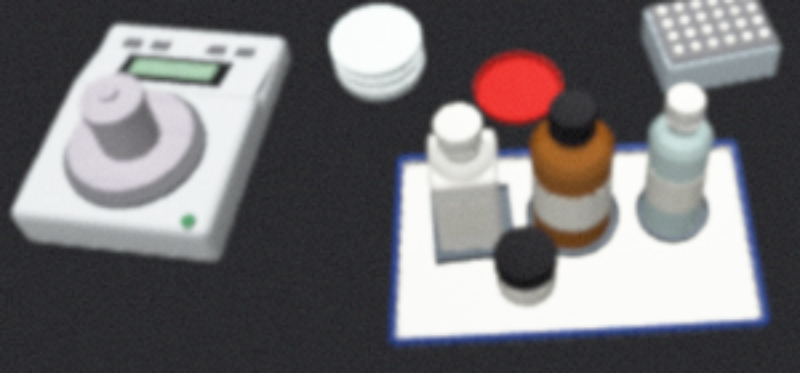

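View pics/f8b.png

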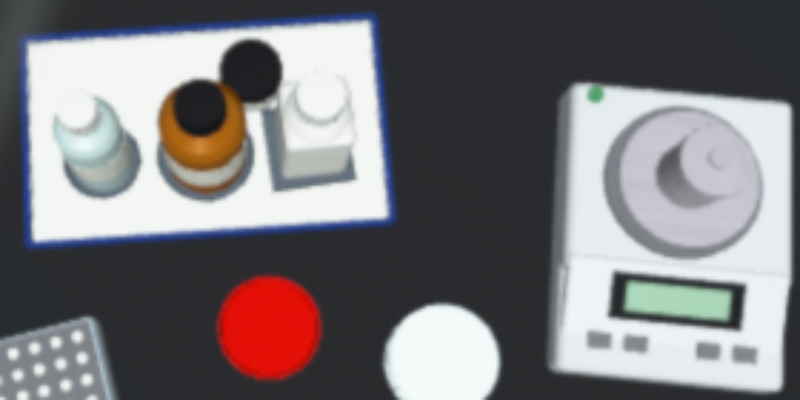

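Run:
```python
from h import *
robot.job_done(); st()
```

```text
the job is handed in; nothing more can be done
the job is handed in; nothing more can be done
```

I moved the clear and amber bottles into the steel tray, set the far can on the balance pan, then put both bottles back in their own dishes. I handed the job in at about 49 s; no verdict is reported.

What the last checks showed, taken from the scene and top pictures with the arm clear of everything:

- **Clear and amber bottles:** Both stand upright, with cap positions within about 1 mm of where they started. When I set them down, the arm's height at contact matched the dish floor for each.
- **Square bottle and jar:** Both are unmoved to within about 1 mm.
- **Can:** It stands upright on the pan, roughly 3 mm from the middle by comparing can and pan within each view.

**Disagreements between measurements:**
- The scene and top cameras differed by about 4–7 mm in x on absolute positions. I used averages, checked against the wrist camera.
- The wrist camera read the can lid about 4 mm too high, so I set heights from the given dimensions and from contact.
- In the wrist picture of the pan, the can hid the near edge, so I placed the pan's middle from its far edge and the other two views.

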